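# Stand the flopped binder back up and close the row with the bookend

### The arm

A 6-joint arm with a two-finger parallel gripper is mounted at the origin on the work surface. World frame = base frame: x ahead of the robot, y to its left, z up, the work surface at z = 0. Lengths are in m, angles in rad, forces in N, time in s.
With the tool pointing down it reaches from about 0.35 to 0.775 m from the base axis. Payload 7.3 kg.
Tool frame: the origin (TCP) lies where the fingers leave the gripper's body, on its centre line; the fingertips stand 66 mm ahead of it and the grasp point (between the pads) lies 47 mm ahead of it (robot.tips_ahead is the distance from the TCP to the fingertips, in m); z points along the fingers, y is the line along which they close (so a half turn about z gives the same grasp; the last joint's range is limited). The gripper opens to 92 mm and grips with 3 to 60 N. Pads are 19 mm wide; open, the fingers measure 130 mm over their backs; the gripper's body (75 mm by 190 mm) begins 47 mm behind the grasp point.
Start: joints at [-0.146, 0.342, 1.524, -0, 1.275, -0.146], TCP at [0.525, 0, 0.292] pointing down, gripper open.
Joint ranges: [-2.53, 2.53], [-0.77, 2.02], [0.04, 2.7], [-1, 4.14], [0.28, 2.66], [-3.11, 3.11]. Speed limits (rad/s): [2.57, 2.57, 3.14, 3.14, 3.14, 3.14].

### API

Orientations are given as [roll, pitch, yaw] about the fixed x, y, z axes, in that order (R = Rz(yaw) Ry(pitch) Rx(roll)).
In Python, from cell import robot gives the robot as it stands.
- The arm moves only by the shell command python3 -m inch 'ROWS' [FORCE]. ROWS is a JSON object of lists of equal length, an entry for each row: "travel": the shift along the tool's x, y, z in mm, a list of three; "turn": the turn about the tool's z in units of 5 degrees (1.0 is 5 degrees); "claw": the closure, from -1 (fully open) to 1 (shut). A call has 1 to 12 rows; each row is the pose to reach, as a shift and turn from the pose commanded when the call began, along the tool's axes at that moment; what a row does not reach only later rows make up. A row lasts 1/10 s, in which the tool goes at most 50 mm and 8.59 degrees, less where a joint would pass 70% of its speed; a pose out of reach is approached as far as the arm can. A call with a gripper value outside its range is refused whole. The fingers move at their own pace and stop on an object; FORCE is the grip in N (left out, the last holds). Time passes only in rows, so rows that repeat a pose let the fingers close. It gives the time, the measured TCP pose, the force, the opening and the grip force at its end, in the units of the state.
- robot.observe(): the state, without advancing time (a new reading comes with each control period).
- robot.read_camera(name): name is "scene" or "side" or "wrist"; returns a dict with "pixels" (384x512x3 uint8, red, green, blue), "fx", "fy", "cx", "cy" (pixels), "cam_to_world" (4x4, takes a point from camera to world coordinates). Camera axes: x right, y down, z forward; pixel columns grow to the right and rows downward; lengths in m; the calibration is good to about 2 mm. A picture is of the moment at which its call begins. There is no depth.
- robot.hand_in(): hands the job in; it is judged then, once.
The state is a dict: "time": time; "qpos": joint angles; "qvel": joint speeds; "joint_efforts": joint torques, N m; "tool_pos": TCP position; "tool_rot": TCP orientation; "contact_force": force on the tool from outside, world axes, zero at the start; "torque": the same for the moment, N m; "opening": finger opening in m; "grip_force": force on a finger pad.
Only numpy, scipy, OpenCV 4.12 (cv2) and the standard library are available. Lean on these libraries where they do the work, as an engineer would, in place of code of your own. Each camera call takes 0.05 s, during which the arm holds its last target. There are 200 camera calls.

### The job

The last binder of the row beside the grey case has flopped over onto the wooden bookend. With the fingertips or the outside of the fingers, push it back upright, and push the bookend along the bench so that the row is closed up again: the binder standing straight and in line against its neighbour, the bookend square and snug against it. Only push: lift nothing off the bench, and leave the other binders standing in the row and the mug, the handheld radio and the screwdriver where they are.

Things in the scene. Friction and masses are not known exactly. Their poses are not given: they have to be found in the camera images.
- case_side (a point): Grey plastic equipment case (fixed, 240 x 180 x 150 mm high) that backs one end of the row. This point lies on the bench at the middle of the foot of its side that faces the binders. Axes: z up; -y points out along the row, from the case towards the bookend; x runs along the binders' depth.
- binder_wide: First binder of the row, black A5 ring binder standing against the case: 185 mm deep (x), 55 mm thick (y), 225 mm high (z), 0.75 kg, loose. Origin at the centre of its underside, z up its height.
- binder_thin: Second binder, standing against the first: 185 x 40 x 225 mm, 0.55 kg, loose. Origin and axes as for the first.
- binder_end: The end binder that has flopped over: 185 mm deep (x), 50 mm thick (y), 225 mm high (z), about 0.65 kg, loose. Origin at the centre of its underside, z up its height; its outer face (-y) faces the bookend. It rests on its lower outer edge (25 mm along -y from the origin), 5 to 20 mm clear of where it would touch the second binder, and leans 20 to 40 degrees outwards onto the bookend's top.
- end_top (a point): Point on the end binder: the middle of the upper edge of its outer face (the edge that overhangs the bookend). Axes as the end binder's. The binder balances at about 12 degrees of lean: pushed more upright than that, it drops onto its underside and stands by itself.
- bookend: Loose wooden bookend, 0.5 kg, sliding on the bench: an upright board 140 mm wide (x), 18 thick, 140 high, on a foot of the same width, 18 thick, that points away from the row to 92 mm from the upright's inner face, with a central gusset 18 thick, up to 92 high. Origin on the bench at the middle of the upright's inner face (towards the binders); -y points away from the row, z up.
- bookend_end (a point): Middle of the bookend's outer end face, 92 mm from its inner face along -y, 9 mm above the bench (the foot is 18 mm thick there).
- mug: White mug, 82 mm wide, 95 mm high, standing in front of the row; to be left alone. Origin at the centre of its underside.
- handheld: Black handheld radio standing upright, 34 x 58 x 115 mm plus a stub antenna to 210 mm high; to be left alone. Origin at the centre of its underside.
- screwdriver: Screwdriver, 190 mm long, lying on the bench; to be left alone. Its handle is 26 mm thick. Origin under its middle.
There are look-alikes about, which are no part of the job. Leave any purple look-alike of the binder_end alone. There is more than one size of the bookend; the one meant has the size given above.

How it is judged:
At the end, for the whole second after the job is handed in: The end binder stands within 3.5 degrees of upright, at most 10 mm of gaps up to the case, in line within 30 mm and 0.1 rad; the other binders upright; the bookend flat, its inner face within 6 mm of the binder, centred within 50 mm and square within 0.1 rad; all at rest (angle between each of binder_end, binder_thin, binder_wide's own z axis and vertical below 0.06 rad and height (world z) of binder_end below 0.006 m and y of binder_end in the frame of case_side above -0.13 m and x of binder_end in the frame of case_side between -0.03 and 0.03 m and angle between the y axis of binder_end and the y axis of case_side, either way round below 0.1 rad and y of bookend in the frame of case_side above -0.159 m and y of bookend in the frame of binder_end above -0.031 m and x of bookend in the frame of binder_end between -0.05 and 0.05 m and angle between the y axis of bookend and the y axis of binder_end, either way round below 0.1 rad and angle between bookend's own z axis and vertical below 0.05 rad and height (world z) of bookend below 0.005 m and linear speed of each of binder_end, bookend below 0.01 m/s); the robot touches nothing.
It fails at once if the end binder is lifted off the bench (height (world z) of binder_end above 0.025 m).
It fails at once if the bookend is lifted or tipped over (height (world z) of bookend above 0.015 m or angle between bookend's own z axis and vertical above 0.5 rad).
It fails at once if the end binder falls over flat (angle between binder_end's own z axis and vertical above 0.9 rad).
It fails at once if one of the two standing binders is lifted, knocked over or dragged out of the row (height (world z) of any of binder_wide, binder_thin above 0.02 m or angle between any of binder_wide, binder_thin's own z axis and vertical above 0.35 rad or distance of any of binder_wide, binder_thin from where it was at the start of the episode above 0.03 m).
It fails at once if the mug, the handheld radio or the screwdriver is disturbed (distance of any of mug, handheld, screwdriver from where it was at the start of the episode above 0.02 m or angle between any of mug, handheld's own z axis and vertical above 0.3 rad).
It also fails if it takes over 54 s, if anything falls off the work surface, if the arm or the gripper's body presses on something with over 40 N, if the wrist force passes 120 N, or if a joint passes its speed limit or range.

## Working session

There is one attempt and no reset: what is moved stays moved. The work goes in short steps, Python scripts to look and compute and a shell command to move; the robot and the scene stay as the last step left them, time stands still between calls to the robot, and variables do not carry over. Pictures are saved under pics/ and viewed, at most 10 in all, crops included, and the job is handed in when it is done.

```bash
mkdir -p pics; ls; cat > h.py <<'E'
import numpy as np,cv2
from cell import robot
def snap(n,f):
    c=robot.read_camera(n); np.savez('pics/'+f+'.npz',**{k:np.array(v) for k,v in c.items()})
    cv2.imwrite('pics/'+f+'.png',c['pixels'][:,:,::-1]); return c
def load(f): return np.load('pics/'+f+'.npz')
def ray(c,u,v):
    T=c['cam_to_world']; d=T[:3,:3]@np.array([(u-c['cx'])/c['fx'],(v-c['cy'])/c['fy'],1]); return T[:3,3],d
def onz(c,u,v,z=0):
    o,d=ray(c,u,v); return np.round(o+d*(z-o[2])/d[2],4)
def proj(c,p):
    T=c['cam_to_world']; q=T[:3,:3].T@(np.array(p)-T[:3,3]); return np.round([c['fx']*q[0]/q[2]+c['cx'],c['fy']*q[1]/q[2]+c['cy']],1)
E
python3 - <<'E'
from h import *
a=snap('scene','s0');b=snap('side','d0')
for c in(a,b):print(np.round(c['cam_to_world'],3))
im=np.hstack([cv2.imread('pics/s0.png'),cv2.imread('pics/d0.png')])
print(robot.observe())
E
```

```text
pics
[[-0.957  0.274 -0.091  0.622]
 [ 0.288  0.914 -0.284  0.24 ]
 [ 0.005 -0.298 -0.955  1.157]
 [ 0.     0.     0.     1.   ]]
[[ 9.910e-01 -1.250e-01  4.200e-02  4.850e-01]
 [-1.320e-01 -9.420e-01  3.100e-01 -3.770e-01]
 [ 1.000e-03 -3.130e-01 -9.500e-01  1.091e+00]
 [ 0.000e+00  0.000e+00  0.000e+00  1.000e+00]]
{'time': 0.1, 'qpos': array([-1.45999878e-01,  3.42660828e-01,  1.52491349e+00,  1.93762219e-06,
        1.27540928e+00, -1.45977492e-01]), 'qvel': array([ 0.00041156,  0.00011102, -0.003896  , -0.00164618,  0.00036272,
       -0.00066772]), 'joint_efforts': array([ 1.49919495e-03, -4.32001984e+01, -2.44694173e+01,  7.19219679e-02,
        5.25739230e-02, -9.79429342e-05]), 'tool_pos': array([5.24727609e-01, 6.28502772e-05, 2.91613157e-01]), 'tool_rot': array([-3.14021678e+00, -2.04158470e-04,  1.57077324e+00]), 'contact_force': array([0.78839324, 0.02035277, 0.23875572]), 'torque': array([-0.01124395,  0.01975011, -0.0276929 ]), 'grip_force': 0.0, 'opening': 0.09198472996025503}
```

View pics/s0.png

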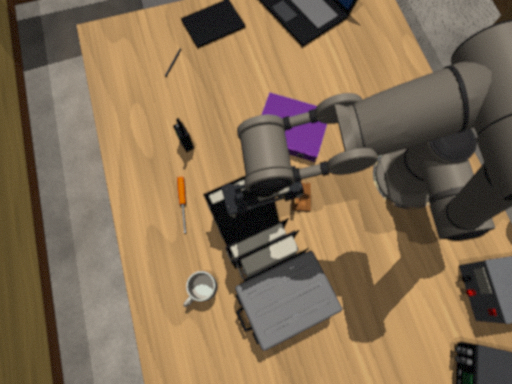

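View pics/d0.png

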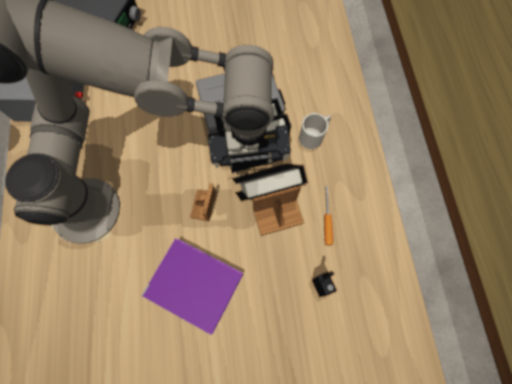

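The scene view shows the grey case at about (288,300), with the binders up to (240,215). In the side view the tilted binder is at (270,182), the large bookend at (278,212), a small look-alike at (204,202) and the purple binder at (195,285).

```bash
python3 - <<'E'
from h import *
a=cv2.imread('pics/s0.png')[170:355,200:350];b=cv2.imread('pics/d0.png')[65:240,190:325]
f=lambda i,s:cv2.resize(i,None,fx=s,fy=s,interpolation=cv2.INTER_CUBIC)
A=f(a,2.5);B=f(b,3.1)
o=np.zeros((600,800,3),np.uint8);o[:A.shape[0],:A.shape[1]]=A;o[:B.shape[0],380:380+B.shape[1]]=B
cv2.imwrite('pics/c0.png',o)
E
```

```text
(no output)
```

View pics/c0.png

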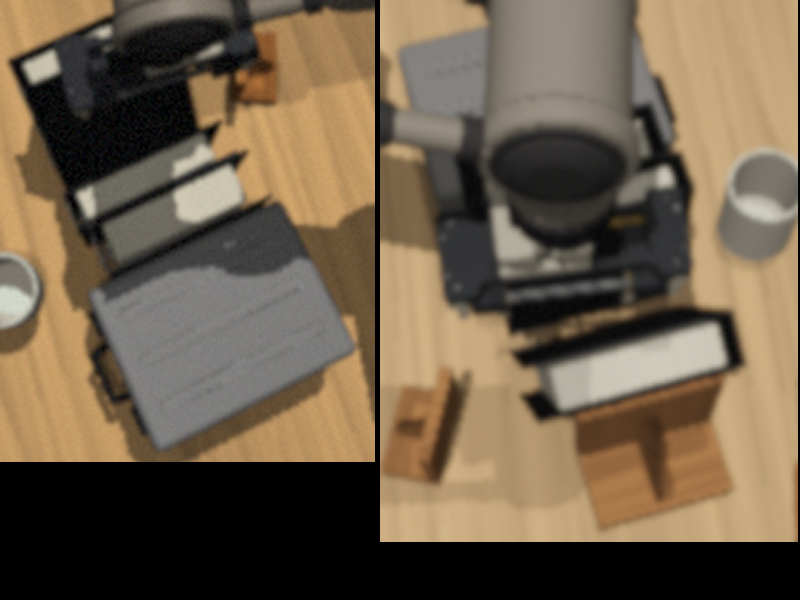

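The crop shows the case top corners in scene at (237,287), (312,252), (341,310), (264,350). In side, the foot's outer end runs (261,234)-(303,222), and the binder's outer top edge runs (242,200)-(307,184).

```bash
python3 - <<'E'
from h import *
s=load('s0');d=load('d0')
print('case',[onz(s,*p,.15) for p in[(236.8,287.2),(312,252),(340.8,310),(264,350)]])
print('foot',[onz(d,*p,0.0) for p in[(261,234.4),(303.5,222.4)]])
for z in(.17,.185,.2,.21):print(z,[onz(d,*p,z)[:2] for p in[(242.3,199.8),(306.8,183.7),(302.3,165.6)]],onz(s,204.8,194.8,z)[:2])
print('mug',onz(s,190,301),onz(d,310,148),'sd',onz(s,182,180),onz(s,184,233),'radio',onz(s,190,150),onz(d,327,295),'small',onz(d,191,215),onz(d,210,220),onz(d,215,185))
E
```

```text
case [array([0.6489, 0.1926, 0.15  ]), array([0.4233, 0.162 , 0.15  ]), array([0.4013, 0.328 , 0.15  ]), array([0.625 , 0.3623, 0.15  ])]
foot [array([ 0.5402, -0.149 ,  0.    ]), array([ 0.6776, -0.1287,  0.    ])]
0.17 [array([ 0.4947, -0.0838]), array([ 0.6757, -0.0611]), array([ 0.6728, -0.0065])] [ 0.6656 -0.0771]
0.185 [array([ 0.4946, -0.0886]), array([ 0.6726, -0.0663]), array([ 0.6698, -0.0126])] [ 0.665  -0.0722]
0.2 [array([ 0.4944, -0.0933]), array([ 0.6695, -0.0714]), array([ 0.6667, -0.0186])] [ 0.6643 -0.0674]
0.21 [array([ 0.4943, -0.0965]), array([ 0.6674, -0.0748]), array([ 0.6647, -0.0226])] [ 0.6639 -0.0642]
mug [0.8011 0.1835 0.    ] [0.7443 0.1216 0.    ] sd [ 0.7339 -0.2043  0.    ] [ 0.7696 -0.0263  0.    ] radio [ 0.6818 -0.3035  0.    ] [ 0.7076 -0.3542  0.    ] small [ 0.3298 -0.0583  0.    ] [ 0.3877 -0.0824  0.    ] [0.4148 0.032  0.    ]
```

```bash
python3 -m inch '{"travel":[[0,0,-40],[-40,20,-40],[-80,40,-40],[-120,62,-40],[-120,62,-40],[-120,62,-40]],"turn":[0,-0.5,-1,-1.54,-1.54,-1.54],"claw":[-0.3,-0.3,-0.3,-0.3,-0.3,-0.3]}'; python3 - <<'E'
from h import *
snap('scene','s1');snap('side','d1')
a=cv2.imread('pics/s1.png')[170:355,190:340];b=cv2.imread('pics/d1.png')[95:270,190:325]
f=lambda i,s:cv2.resize(i,None,fx=s,fy=s,interpolation=cv2.INTER_CUBIC)
A=f(a,2.5);B=f(b,3.1)
o=np.zeros((600,800,3),np.uint8);o[:A.shape[0],:A.shape[1]]=A;o[:B.shape[0],380:380+B.shape[1]]=B
cv2.imwrite('pics/c1.png',o)
E
```

```text
time: 0.7
tool_pos: [0.5868, -0.1206, 0.3311]
tool_rot: [-3.14, -0.001, 1.703]
contact_force: [0.4, 1.5, 0.7]
opening: 0.0596
grip_force: 0.0
```

View pics/c1.png

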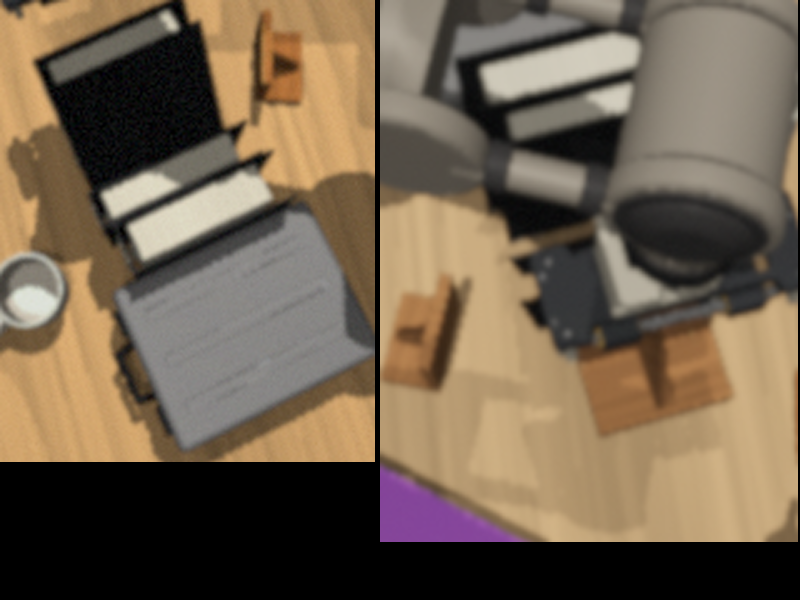

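The scene now shows the end binder's outer top edge from (205,195) to (263,171). I'll triangulate it with the side view.

```bash
python3 - <<'E'
from h import *
s=load('s1');d=load('d0')
def tri(p,q):
    o1,a=ray(s,*p);o2,b=ray(d,*q);t=np.linalg.lstsq(np.c_[a,-b],o2-o1,rcond=None)[0]
    x,y=o1+a*t[0],o2+b*t[1];return (x+y)/2,np.linalg.norm(x-y)
L=tri((204.8,194.8),(306.8,183.7));R=tri((262.8,170.8),(242.3,199.8));print(L,R)
m=(L[0]+R[0])/2;e=L[0]-R[0];print(m,np.degrees(np.arctan2(e[1],e[0])),np.linalg.norm(e))
yw=np.radians(7.6);C=np.array([.536,.177]);X=np.array([np.cos(yw),np.sin(yw)]);Y=np.array([-X[1],X[0]])
print('in case',(m[:2]-C)@X,(m[:2]-C)@Y)
t=np.array([.5868,-.1206])-C;print('tool',t@X,t@Y)
print('purple',[onz(d,*p,.05) for p in[(242,270),(180,240)]])
E
```

```text
(array([ 0.66736365, -0.06948755,  0.19609427]), np.float64(0.005923168719313185)) (array([ 0.49189044, -0.09112625,  0.19504237]), np.float64(0.005284699168336628))
[ 0.57962704 -0.0803069   0.19556832] 7.030006866075103 0.17680551116989157
in case 0.009213321800016706 -0.2608165538376286
tool 0.01099424770425864 -0.3017043694039206
purple [array([ 0.4693, -0.2551,  0.05  ]), array([ 0.2989, -0.1446,  0.05  ])]
```

```bash
python3 -m inch '{"travel":[[0,0,40],[0,0,85],[0,0,85],[10,0,85],[20,0,85],[30,0,85],[38,0,85],[46,0,85],[54,0,85],[62,0,85]],"turn":[0,0,0,0,0,0,0,0,0,0],"claw":[-0.3,-0.3,-0.3,-0.3,-0.3,-0.3,-0.3,-0.3,-0.3,-0.3]}'
```

```text
time: 1.8
tool_pos: [0.5786, -0.0578, 0.2474]
tool_rot: [3.141, -0.0, 1.705]
contact_force: [-0.2, -0.9, -0.3]
opening: 0.0599
grip_force: 0.1
```

```bash
python3 -m inch '{"travel":[[7,0,0],[14,0,0],[21,0,0],[28,0,0],[34,0,0],[40,0,0],[46,0,0],[52,0,0],[58,0,0],[62,0,0],[62,0,0],[62,0,0]],"turn":[0,0,0,0,0,0,0,0,0,0,0,0],"claw":[-0.3,-0.3,-0.3,-0.3,-0.3,-0.3,-0.3,-0.3,-0.3,-0.3,-0.3,-0.3]}'; python3 - <<'E'
from h import *
snap('scene','s2');snap('side','d2')
a=cv2.imread('pics/s2.png')[150:350,180:350];b=cv2.imread('pics/d2.png')[65:270,190:350]
f=lambda i,s:cv2.resize(i,None,fx=s,fy=s,interpolation=cv2.INTER_CUBIC)
A=f(a,2.2);B=f(b,2.6)
o=np.zeros((600,800,3),np.uint8);o[:A.shape[0],:A.shape[1]]=A;o[:B.shape[0],380:380+B.shape[1]]=B
cv2.imwrite('pics/c2.png',o)
E
```

```text
time: 3.0
tool_pos: [0.5704, 0.0029, 0.2472]
tool_rot: [3.142, 0.0, 1.705]
contact_force: [-0.5, -0.2, -0.9]
opening: 0.0596
grip_force: 0.3
```

View pics/c2.png

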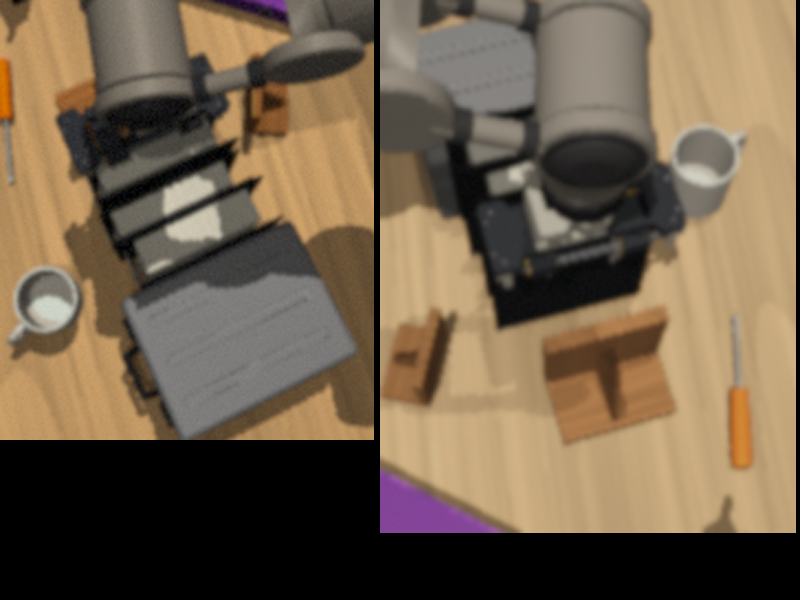

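The binder now stands upright, and the bookend's foot end is still at side (261,235)-(304,223). I'll go round behind the bookend.

```bash
python3 -m inch '{"travel":[[-40,0,0],[-85,5,0],[-130,19,0],[-186,19,0],[-186,19,0],[-186,19,45],[-186,19,90],[-186,19,135],[-186,19,171],[-186,19,171],[-186,19,171]],"turn":[0,0,0,0,0,0,0,0,0,0,0],"claw":[-0.3,-0.3,-0.3,-0.3,-0.3,-0.3,-0.3,-0.3,-0.3,-0.3,-0.3]}'; python3 - <<'E'
from h import *
snap('scene','s3');snap('side','d3')
a=cv2.imread('pics/s3.png')[120:350,170:340];b=cv2.imread('pics/d3.png')[85:300,190:350]
f=lambda i,s:cv2.resize(i,None,fx=s,fy=s,interpolation=cv2.INTER_CUBIC)
A=f(a,2.2);B=f(b,2.6)
o=np.zeros((600,800,3),np.uint8);o[:A.shape[0],:A.shape[1]]=A;o[:B.shape[0],380:380+B.shape[1]]=B
cv2.imwrite('pics/c3.png',o)
E
```

```text
time: 4.2
tool_pos: [0.6144, -0.1786, 0.0768]
tool_rot: [-3.141, -0.0, 1.705]
contact_force: [0.9, 0.6, 0.7]
opening: 0.0596
grip_force: 0.0
```

View pics/c3.png

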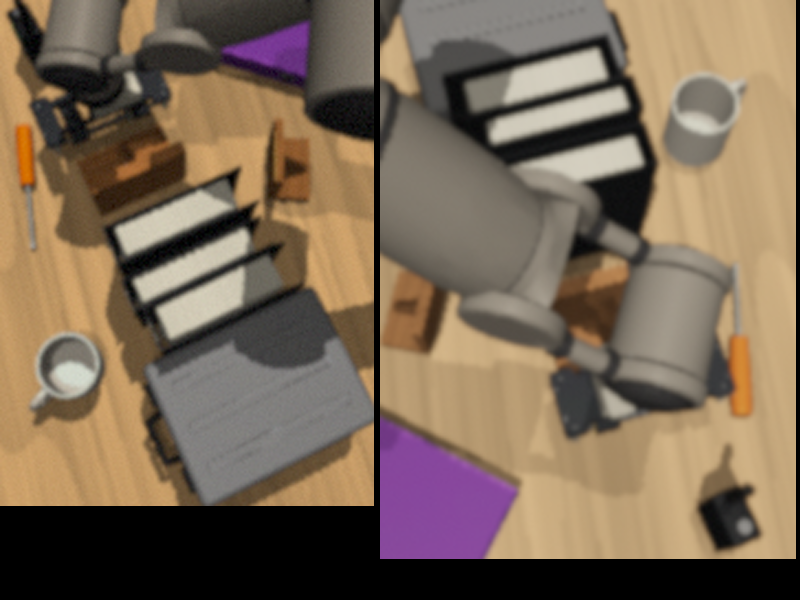

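The three binders stand and the gripper is behind the foot, clear of the screwdriver. I'll push slowly and watch the force.

```bash
python3 -m inch '{"travel":[[10,0,0],[20,0,0],[27,0,0],[33,0,0],[39,0,0],[45,0,0],[51,0,0],[57,0,0],[63,0,0],[69,0,0],[75,0,0],[80,0,0]],"turn":[0,0,0,0,0,0,0,0,0,0,0,0],"claw":[-0.3,-0.3,-0.3,-0.3,-0.3,-0.3,-0.3,-0.3,-0.3,-0.3,-0.3,-0.3]}'; python3 -m inch '{"travel":[[5,0,0],[10,0,0],[14,0,0],[18,0,0],[21,0,0],[24,0,0]],"turn":[0,0,0,0,0,0],"claw":[-0.3,-0.3,-0.3,-0.3,-0.3,-0.3]}'
```

```text
time: 5.5
tool_pos: [0.6033, -0.099, 0.0762]
tool_rot: [-3.141, -0.0, 1.705]
contact_force: [1.0, -2.4, 0.9]
opening: 0.0596
grip_force: 1.4
time: 6.1
tool_pos: [0.6003, -0.076, 0.0762]
tool_rot: [3.141, 0.001, 1.705]
contact_force: [0.6, -5.2, 1.5]
opening: 0.0597
grip_force: 2.6
```

```bash
python3 -m inch '{"travel":[[2,0,0],[4,0,0],[6,0,0],[8,0,0]],"turn":[0,0,0,0],"claw":[-0.3,-0.3,-0.3,-0.3]}';python3 -m inch '{"travel":[[1.5,0,0],[3,0,0],[3,0,0]],"turn":[0,0,0],"claw":[-0.3,-0.3,-0.3]}';python3 -m inch '{"travel":[[1,0,0],[2,0,0],[2,0,0]],"turn":[0,0,0],"claw":[-0.3,-0.3,-0.3]}'
```

```text
time: 6.5
tool_pos: [0.6006, -0.0707, 0.0766]
tool_rot: [3.138, 0.006, 1.707]
contact_force: [4.9, -21.3, -3.3]
opening: 0.0595
grip_force: 10.6
time: 6.8
tool_pos: [0.6011, -0.0699, 0.0768]
tool_rot: [3.136, 0.009, 1.708]
contact_force: [6.9, -25.1, -5.9]
opening: 0.0599
grip_force: 12.7
time: 7.1
tool_pos: [0.601, -0.0696, 0.0768]
tool_rot: [3.136, 0.012, 1.707]
contact_force: [5.2, -32.2, -7.0]
opening: 0.0592
grip_force: 16.1
```

The row is hard up against the case: the force rises with no further motion. I'll back off and look.

```bash
python3 -m inch '{"travel":[[-4,0,0],[-8,0,0],[-20,0,0],[-60,0,0],[-100,0,0],[-100,0,-50],[-100,0,-100],[-140,-30,-150],[-140,-30,-200],[-140,-30,-200]],"turn":[0,0,0,0,0,0,0,0,0,0],"claw":[-0.3,-0.3,-0.3,-0.3,-0.3,-0.3,-0.3,-0.3,-0.3,-0.3]}'; python3 - <<'E'
from h import *
snap('scene','s4');snap('side','d4')
a=cv2.imread('pics/s4.png')[150:350,180:350];b=cv2.imread('pics/d4.png')[75:260,190:350]
f=lambda i,s:cv2.resize(i,None,fx=s,fy=s,interpolation=cv2.INTER_CUBIC)
A=f(a,2.2);B=f(b,2.6)
o=np.zeros((600,800,3),np.uint8);o[:A.shape[0],:A.shape[1]]=A;o[:B.shape[0],380:380+B.shape[1]]=B
cv2.imwrite('pics/c4.png',o)
E
```

```text
time: 8.1
tool_pos: [0.5877, -0.2071, 0.2815]
tool_rot: [3.136, 0.003, 1.704]
contact_force: [0.3, -0.1, 0.4]
opening: 0.0596
grip_force: 0.0
```

View pics/c4.png

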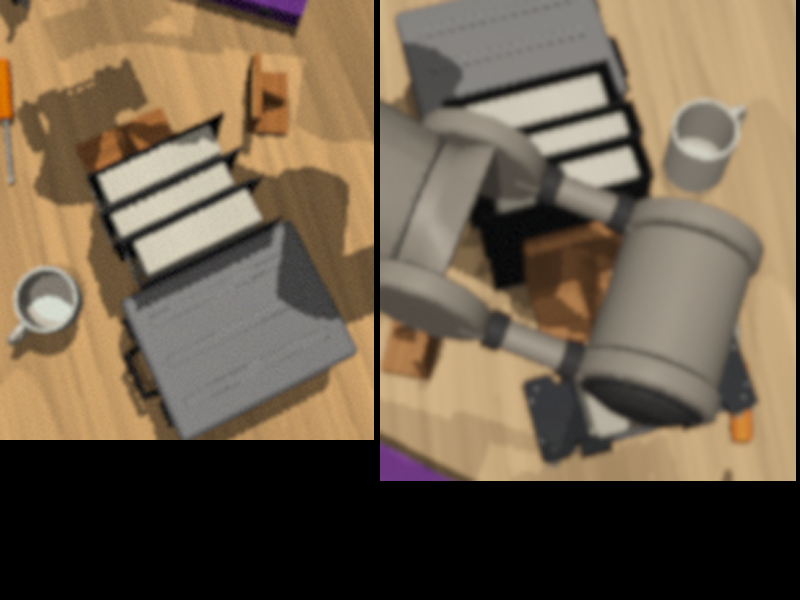

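The row is closed and all three tops are parallel. The arm hides the bookend in the side view, so I'll move it away to check fit and squareness.

```bash
python3 -m inch '{"travel":[[0,-20,-50],[0,-60,-90],[-40,-100,-90],[-80,-130,-90],[-120,-130,-90],[-150,-130,-90],[-150,-130,-90],[-150,-130,-90]],"turn":[0,0,0,0,0,0,0,0],"claw":[-0.3,-0.3,-0.3,-0.3,-0.3,-0.3,-0.3,-0.3]}'; python3 - <<'E'
from h import *
snap('scene','s5');snap('side','d5')
b=cv2.imread('pics/d5.png')[75:225,190:340]
cv2.imwrite('pics/c5.png',cv2.resize(b,None,fx=4,fy=4,interpolation=cv2.INTER_CUBIC))
E
```

```text
time: 9.0
tool_pos: [0.4787, -0.3713, 0.3638]
tool_rot: [-3.139, -0.004, 1.705]
contact_force: [0.1, 0.8, 0.1]
opening: 0.0597
grip_force: 0.0
```

View pics/c5.png

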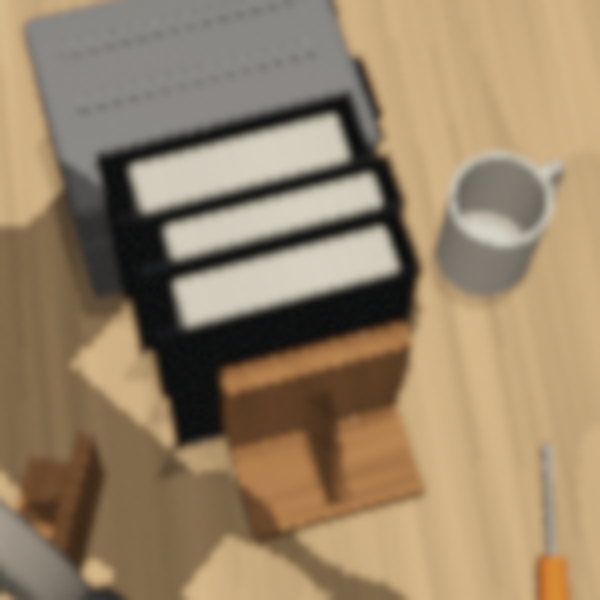

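```bash
python3 - <<'E'
from h import *
d=load('d5')
yw=np.radians(7.6);C=np.array([.536,.177]);X=np.array([np.cos(yw),np.sin(yw)]);Y=np.array([-X[1],X[0]])
def show(n,z,*P):
    q=[onz(d,190+u/4,75+v/4,z)[:2]-C for u,v in P]
    print(n,[np.round([p@X,p@Y],4) for p in q], np.round(np.degrees(np.arctan2(*((q[-1]-q[0])[::-1])))-7.6,1))
show('foot',0,(258,538),(423,492));show('board inner top',.14,(220,372),(408,322))
show('binder outer top',.225,(158,343),(415,270));show('binder foot L',0,(178,443))
show('case top front', .15,(25,30),(335,-10))
show('binder wide inner top',.225,(100,157),(350,95))
E
```

```text
foot [array([-0.0373, -0.241 ]), array([ 0.1003, -0.2386])] 1.0
board inner top [array([-0.0422, -0.1529]), array([ 0.0997, -0.1507])] 0.9
binder outer top [array([-0.0836, -0.1571]), array([ 0.0955, -0.1505])] 2.1
binder foot L [array([-0.0789, -0.1468])] -7.6
case top front [array([-0.1157,  0.1587]), array([0.1259, 0.1313])] -6.5
binder wide inner top [array([-0.0885, -0.0113]), array([ 0.0917, -0.0089])] 0.8
```

Everything fits: the bookend's face is against the binder, about 24 mm off centre and within 1–2° of square. Measured from the wide binder's face, the three binders show no significant gap.

```bash
python3 -c "
from cell import robot
print(robot.hand_in())"
```

```text
the job is handed in; nothing more can be done
None
```

The end binder is upright against its neighbour, the bookend is square and snug against it, and the job was handed in at about 9 s; the hand-in gave no verdict, but my last camera measurements were inside the limits.

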